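# Put the screws away and draw the case's sliding lid shut

## Task

Put the carton of screws away: set it flat in the open compartment of the wooden slide-lid case, then shut the case by pressing the closed gripper on top of the smooth lid and dragging the lid back by friction until it is fully home against the front wall. The lid is a thin panel and cracks if it is pressed hard, so come down on it slowly, feel for it, and press no more than it takes to carry it along. Leave the other things on the table where they are.

Things in the scene. Friction and masses are not known exactly. Their poses are not given: they have to be found in the camera images.
- case: Wooden slide-lid case, fixed to the table, 304 x 160 x 76 mm. Origin: on its underside, below the centre of the front compartment; z up, x along the lid's travel, from the front wall (near the robot) to the far end, y across. Walls 10 mm thick, tops at z = 70 mm; keeper strips on the side walls (tops at z = 74 mm) overhang the inside by 5 mm each.
- compartment (a point): Centre of the front compartment's floor, 6 mm above the case's underside, axes as the case. Inner faces of the front wall and the partition at x = -55 and +55 mm, of the side walls at y = -70 and +70 mm; 64 mm deep to the wall tops. At the start the first 100 to 110 mm behind the front wall are open.
- hood_edge (a point): Middle of the near upper edge of the fixed hood that covers the far part of the case, 105 mm behind the compartment's centre and 76 mm above the case's underside, axes as the case. The lid runs under it; the lid's far edge can never be reached.
- lid (a joint): Travel of the sliding lid in m: 0 = shut (front edge at the front wall, case x = -55 mm), 0.11 = fully open; starts at 0.100 to 0.110. A smooth wooden panel without a grip, 172 x 137 x 5 mm; front edge at case x = -55 mm + travel, so 50 to 60 mm of it are bare before the hood at the start. It resists sliding with about 7 N, so press with 15 to 22 N; it stays where it is left.
- lid_plane (a point): Fixed point of the case, 60.5 mm above its underside over the compartment's centre: the nominal height of the lid's top. The runners are adjustable: the real top is up to 7 mm higher or lower (unmeasured) and slopes by up to 1.4 mm along the travel: find and follow it by touch. The lid does not give when pressed; it slips under a light finger and cracks above 30 N.
- screw_box: Carton of screws, a plain closed box 52 x 82 x 40 mm (x, y, z), 0.3 to 0.55 kg, lying flat on the table to the left of the case. Origin: centre of its underside; z up, y along its 82 mm length. Grip it across the 52 mm width; it fits the compartment with its length along the case's x (or across it).
- sanding_block: Cork sanding block, 65 x 116 x 28 mm, bystander; origin: centre of its underside.
- oak_offcut: Oak offcut, 45 x 120 x 22 mm, lying between carton and case, bystander; origin: centre of its underside.

How it is judged:
On the way:
1. the carton stands flat in the compartment, let go, the lid still open (x of screw_box in the frame of case between -0.03 and 0.03 m and y of screw_box in the frame of case between -0.06 and 0.06 m and height (world z) of screw_box below 0.012 m and angle between screw_box's own z axis and vertical below 0.15 rad and contact force between screw_box and the fingers below 0.2 N and value of joint lid above 0.085 m), for 0.2 s.
At the end, for the whole second after the job is handed in: The lid is shut, within 3 mm of the front wall, and the carton lies at rest in the front compartment on its floor (origin within 30 mm of the case's origin along its x and 60 mm along y, below 12 mm, tilted less than 0.15 rad) (value of joint lid below 0.003 m and x of screw_box in the frame of case between -0.03 and 0.03 m and y of screw_box in the frame of case between -0.06 and 0.06 m and height (world z) of screw_box below 0.012 m and angle between screw_box's own z axis and vertical below 0.15 rad and linear speed of screw_box below 0.01 m/s and velocity of joint lid below 0.005 m/s); the robot touches nothing.
It fails at once if the lid is pressed or struck with more than 30 N (contact force between lid and anything else above 30 N).
It fails at once if the sanding block is shifted by more than 30 mm (distance of sanding_block from where it was at the start of the episode above 0.03 m).
It fails at once if the oak offcut is shifted by more than 30 mm (distance of oak_offcut from where it was at the start of the episode above 0.03 m).
It also fails if it takes over 64 s, if anything falls off the work surface, if the arm or the gripper's body presses on something with over 40 N, if the wrist force passes 120 N, or if a joint passes its speed limit or range.

## Robot

A 6-joint arm with a two-finger parallel gripper is mounted at the origin on the work surface; the furniture and walls round the work are solid. World frame = base frame: x ahead of the robot, y to its left, z up, the work surface at z = 0. Lengths are in m, angles in rad, forces in N, time in s.
With the tool pointing down it reaches from about 0.375 to 0.75 m from the base axis. Payload 9 kg.
Tool frame: the origin (TCP) lies midway between the tips of the shut fingers; the grasp point (between the pads) lies 19 mm behind it; z points along the fingers, y is the line along which they close (so a half turn about z gives the same grasp; the last joint's range is limited). The gripper opens to 85 mm and grips with 20 to 120 N. Pads are 22 mm wide; open, the fingers measure 114 mm over their backs; the gripper's body (76 mm by 85 mm) begins 54 mm behind the grasp point. The pads swing forward as they close: fully open they stand 13 mm farther back than shut.
Start: joints at [1.11, 0.104, 0.097, 1.564, 0, 1.353], TCP at [0.144, 0.582, 0.231] pointing down, gripper open.
Joint ranges: [-2.99, 2.99], [-0.84, 1.86], [-1.1, 1.16], [-1.84, 2.11], [-1.51, 1.56], [-3.14, 3.14]. Speed limits (rad/s): [2.22, 2.22, 2.57, 3.14, 3.14, 3.14].

## Interface

Orientations are given as a unit quaternion [w, x, y, z].
In Python, from plant import state, cams, manip gives the robot as it stands. The module is installed in compiled form; this text tells all that it offers.
- The arm moves only by the tool play_rows, never from a script. Its argument "commands" is a list of rows, each an object of numbers: "dx", "dy", "dz": the shift along the tool's x, y, z in m; "twist": the turn about the tool's z in rad; "fingers": the finger opening in m, from 0 to 0.0854. In form: [{"dx": .., "dy": .., "dz": .., "twist": .., "fingers": ..}, ...]. A call has 1 to 12 rows; each row is the pose to reach, as a shift and turn from the pose commanded when the call began, along the tool's axes at that moment; what a row does not reach only later rows make up. A row lasts 1/12 s, in which the tool goes at most 41.7 mm and 7.16 degrees, less where a joint would pass 70% of its speed; a pose out of reach is approached as far as the arm can. A call with a gripper value outside its range is refused whole. The fingers move at their own pace and stop on an object; "squeeze" is the grip in N (left out, the last holds). Time passes only in rows, so rows that repeat a pose let the fingers close. It gives the time, the measured TCP pose, the force, the opening and the grip force at its end, in the units of the state.
- state(): the state, without advancing time (a new reading comes with each control period).
- cams.get_image(name): name is "scene" or "side" or "wrist"; returns a dict with "color" (384x512x3 uint8, blue, green, red), "vfov" (degrees; the focal length in pixels is half the picture's height over the tangent of half this angle, whatever the lens; pixels are square), "cx", "cy" (the principal point, pixels), "R" (3x3) and "t" (3): a world point X has camera coordinates R X + t; the wrist camera has in their place "mount" (4x4, takes a point from camera to tool coordinates, whose origin is the TCP and whose axes are the flange's). Camera axes: x right, y down, z forward; pixel columns grow to the right and rows downward; lengths in m; the calibration is good to about 2 mm. The wrist camera is an equidistant fisheye: a pixel r from the principal point sees the ray r / f radians off the axis. A picture is of the moment at which its call begins: read the wrist's pose just before it. There is no depth.
- manip.close_job(): hands the job in; it is judged then, once.
The state is a dict: "t": time; "joint_pos": joint angles; "qvel": joint speeds; "joint_efforts": joint torques, N m; "position": TCP position; "tcp_rot": TCP orientation; "ft_force": force on the tool from outside, world axes, zero at the start; "ft_torque": the same for the moment, N m; "gripper_width": finger opening in m; "gripper_force": force on a finger pad.
Only numpy, scipy, OpenCV 4.12 (cv2) and the standard library are available. Lean on these libraries where they do the work, as an engineer would, in place of code of your own. Each camera call takes 0.05 s, during which the arm holds its last target. There are 200 camera calls.

## Working session

There is one attempt and no reset: what is moved stays moved. The work goes in short steps, Python scripts to look and compute and a tool call to move; the robot and the scene stay as the last step left them, time stands still between calls to the robot, and variables do not carry over. Pictures are saved under pics/ and viewed, at most 10 in all, crops included, and the job is handed in when it is done.

Besides the shell and the picture viewer there is one more tool, called after "Emit:" as name([rows], argument=value, ...), one row to a line, values as JSON. play_rows: Moves the arm, as the interface text tells. Its arguments: {"type":"object","properties":{"commands":{"type":"array"},"squeeze":{"type":"number"}},"required":["commands"]}

```bash
mkdir -p pics; python3 - <<'E'
from plant import state,cams
import cv2,pickle,numpy as np
s=state();print({k:np.round(v,4).tolist() for k,v in s.items()})
d={}
for n in("scene","side","wrist"):
    i=cams.get_image(n);d[n]=i;cv2.imwrite(f"pics/{n}0.png",i["color"])
    print(n,{k:np.round(v,4).tolist() for k,v in i.items() if k!="color"})
pickle.dump((s,d),open("d0.pkl","wb"))
cv2.imwrite("pics/two.png",cv2.resize(np.vstack([d["scene"]["color"]]),(768,576),interpolation=cv2.INTER_CUBIC))
E
```

```text
{'t': 0.0, 'joint_pos': [1.1103, 0.1047, 0.0965, 1.5639, 0.0, 1.3531], 'qvel': [-0.0013, 0.0009, -0.0009, 0.0012, -0.0003, -0.0], 'joint_efforts': [-0.0002, -55.6944, 50.3638, 0.0172, -0.0002, -0.0], 'position': [0.1441, 0.5821, 0.2305], 'tcp_rot': [-0.0002, 0.1211, 0.9926, -0.0006], 'ft_force': [-0.0077, 0.2477, 0.1459], 'ft_torque': [-0.0138, 0.0222, 0.0033], 'gripper_force': 0.0, 'gripper_width': 0.0854}
scene {'vfov': 46.4584, 'cx': 256.566, 'cy': 188.6459, 'R': [[0.775, -0.6319, 0.0074], [-0.3967, -0.4956, -0.7726], [0.4919, 0.5959, -0.6348]], 't': [-0.3672, 0.3, 0.6098]}
side {'vfov': 55.6594, 'cx': 264.9489, 'cy': 191.8725, 'R': [[-0.997, 0.0763, -0.0128], [0.053, 0.5534, -0.8312], [-0.0564, -0.8294, -0.5558]], 't': [0.5264, 0.0155, 0.9941]}
wrist {'vfov': 65.7065, 'cx': 255.6911, 'cy': 190.3751, 'mount': [[0.0012, -0.9599, -0.2803, 0.0731], [1.0, 0.0012, 0.0001, -0.0007], [0.0003, -0.2803, 0.9599, -0.1417], [0.0, 0.0, 0.0, 1.0]]}
```

View pics/two.png

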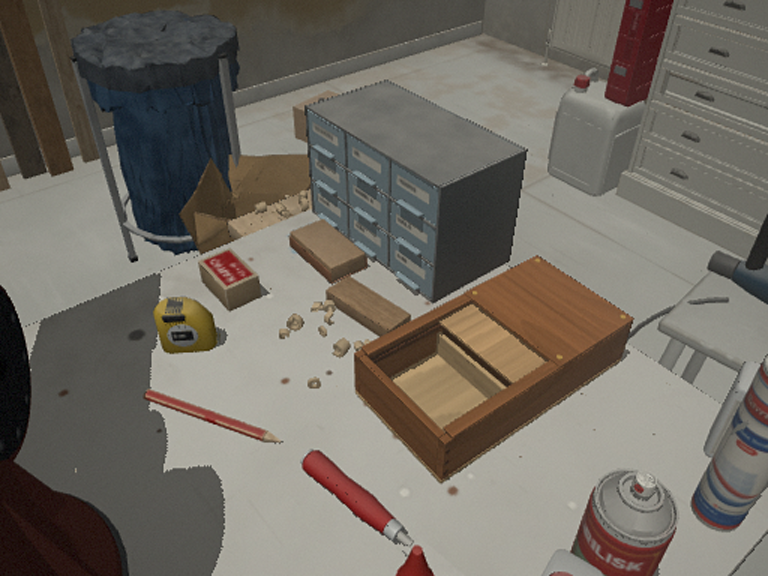

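View pics/wrist0.png

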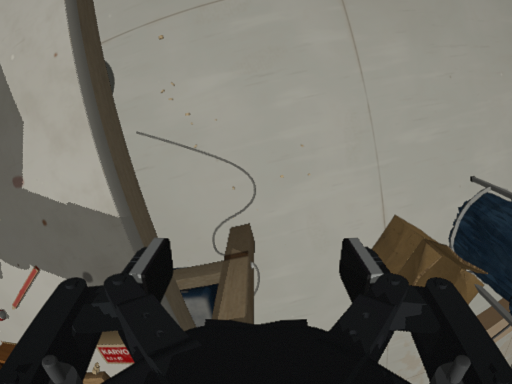

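View pics/side0.png

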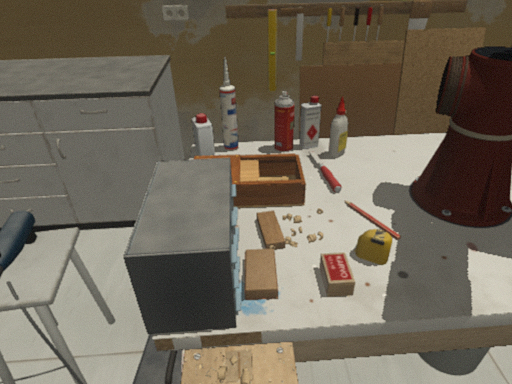

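```bash
python3 - <<'E'
import cv2,pickle,numpy as np
s,d=pickle.load(open("d0.pkl","rb"))
A=d["scene"]["color"];B=d["side"]["color"]
def c(I,x,y,w,h,f): return cv2.resize(I[y:y+h,x:x+w],None,fx=f,fy=f,interpolation=cv2.INTER_CUBIC)
cv2.imwrite("pics/cA.png",c(A,225,160,200,165,4)[:600])   # case scene, origin 225,160 x4
l=c(A,125,135,160,100,5)[:300];
top=c(A,125,140,160,90,5)[:, :400]
m=np.hstack([c(A,125,160,66,50,6)[:300,:396],c(B,310,245,66,55,6)[:300,:396]])
n=np.hstack([c(A,190,140,88,75,4.5)[:300,:396],c(B,230,200,88,100,3)[:300,:264],np.zeros((300,132,3),np.uint8)])
print(m.shape,n.shape)
cv2.imwrite("pics/cB.png",np.vstack([m,n]))
E
```

```text
(300, 792, 3) (300, 792, 3)
```

View pics/cA.png

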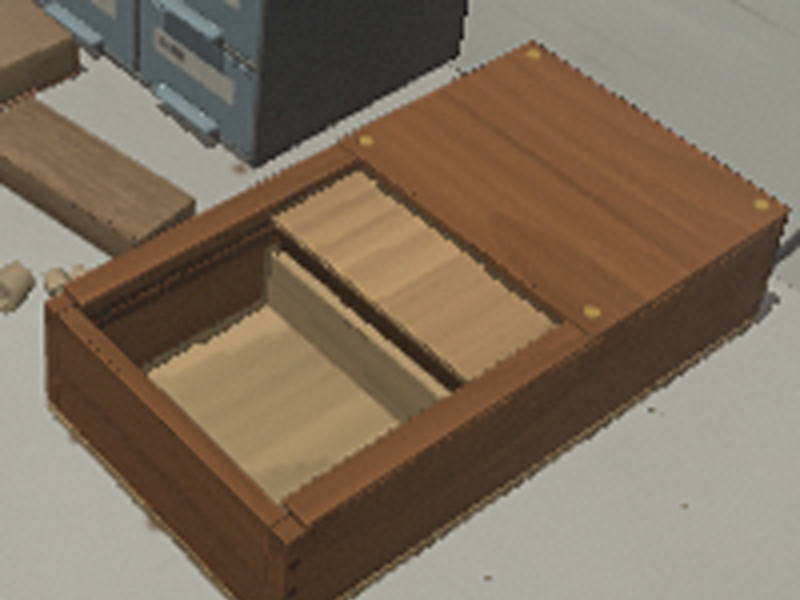

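View pics/cB.png

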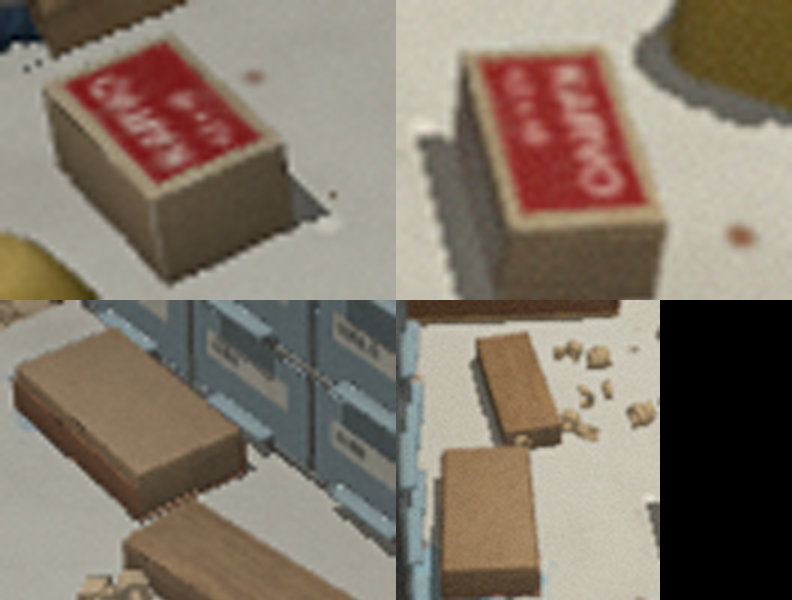

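```bash
cat >h.py <<'E'
import numpy as np,pickle
from scipy.optimize import least_squares
s0,d0=pickle.load(open("d0.pkl","rb"))
def proj(n,X):
    i=d0[n];f=192/np.tan(np.radians(i["vfov"]/2));c=X@i["R"].T+i["t"]
    return f*c[:,:2]/c[:,2:]+[i["cx"],i["cy"]]
def ray(n,uv,z):
    i=d0[n];f=192/np.tan(np.radians(i["vfov"]/2));R=np.array(i["R"])
    w=R.T@np.array([(uv[0]-i["cx"])/f,(uv[1]-i["cy"])/f,1]);o=-R.T@i["t"];return o+w*(z-o[2])/w[2]
def place(p,L):
    c,s=np.cos(p[2]),np.sin(p[2]);return L@np.array([[c,s,0],[-s,c,0],[0,0,1]])+[p[0],p[1],0]
def fit(obs,p0):
    f=lambda p:np.concatenate([(proj(n,place(p,np.array(L,float)))-uv).ravel() for n,L,uv in obs])
    r=least_squares(f,p0,loss="soft_l1");return r.x,np.sqrt(np.mean(r.fun**2)),np.round(f(r.x),1)
px=lambda o,k,P:np.array(o)+np.array(P,float)/k-(.5-.5/k)
E
python3 - <<'E'
from h import *
# carton: corner lists; length y 82
A=px((125,160),6,[(45,88),(178,37),(286,148),(157,195),(168,283)])
B=px((310,245),6,[(66,55),(208,48),(267,220),(114,228)])
for u in A[:4]: print("cartA",ray("scene",u,.04))
for u in B: print("cartB",ray("side",u,.04))
C=px((225,160),4,[(50,305),(287,540),(50,405),(533,40),(788,210)])
L=[(-.065,.08,.07),(-.065,-.08,.07),(-.065,.08,0),(.239,.08,.076),(.239,-.08,.076)]
g=ray("scene",C[0],.07)
p,e,r=fit([("scene",L,C)],[g[0]+.065,g[1]-.08,0]);print("case",p,e,r)
print("lid front edge", [place([0,0,0],ray("scene",px((225,160),4,[q])[0],.0605)[None])[0] for q in((275,215),(460,378))])
O=px((230,200),3,[(82,40),(131,33),(164,125),(116,133)])
for u in O:print("off",ray("side",u,.022))
for u in px((190,140),4.5,[(125,245)]):print("offA",ray("scene",u,.022))
for u in px((225,160),4,[(195,200),(120,245)]):print("offA",ray("scene",u,.022))
for u in px((230,200),3,[(47,150),(131,148),(144,270),(45,272)]):print("blk",ray("side",u,.028))
E
```

```text
cartA [0.37822287 0.301867   0.04      ]
cartA [0.42990683 0.29940625 0.04      ]
cartA [0.4271501  0.21934431 0.04      ]
cartA [0.38014989 0.22458465 0.04      ]
cartB [0.42796954 0.22510831 0.04      ]
cartB [0.37793305 0.22609324 0.04      ]
cartB [0.37949489 0.30538087 0.04      ]
cartB [0.42879543 0.30439435 0.04      ]
case [ 0.48612869 -0.08534141 -0.03843547] 0.9903659428591023 [-1.4 -1.5  0.2  0.7 -0.6  0.7  0.3 -0.8  1.8 -0.7]
lid front edge [array([ 0.54601655, -0.01855308,  0.0605    ]), array([ 0.53782523, -0.14151702,  0.0605    ])]
off [0.5513798  0.04792298 0.022     ]
off [0.50972264 0.04202691 0.022     ]
off [0.49602357 0.15949662 0.022     ]
off [0.53277228 0.16511875 0.022     ]
offA [0.49342618 0.15332353 0.022     ]
offA [0.55270196 0.04398417 0.022     ]
offA [0.50299097 0.04213021 0.022     ]
blk [0.58469124 0.18545841 0.028     ]
blk [0.52379503 0.18884489 0.028     ]
blk [0.52636076 0.30273308 0.028     ]
blk [0.5895504  0.29883277 0.028     ]
```

```bash
python3 - <<'E'
from h import *
for u in((144,230),(143,215),(113,234)):print("tape scene z0",ray("scene",u,0))
for u in((358,262),(391,262)):print("tape side z0",ray("side",u,0))
for u in((358,236),(391,236)):print("tape side z.05",ray("side",u,.05))
p=s0["position"];psi=np.pi-2*.1211
x=np.array([np.cos(psi),np.sin(psi)]);y=np.array([np.sin(psi),-np.cos(psi)])
q=s0["tcp_rot"];from scipy.spatial.transform import Rotation as R
M=R.from_quat(np.roll(q,-1)).as_matrix();print(M.round(3))
for z in(.12,.005):print(M.T@(np.array([.404,.264,z])-p))
E
```

```text
tape scene z0 [0.33200302 0.17577533 0.        ]
tape scene z0 [0.35121286 0.2158304  0.        ]
tape scene z0 [0.27989243 0.20350974 0.        ]
tape side z0 [0.34049879 0.21654274 0.        ]
tape side z0 [0.2690508 0.2229398 0.       ]
tape side z.05 [0.33875186 0.18815955 0.05      ]
tape side z.05 [0.2677269  0.19465759 0.05      ]
[[-0.971  0.24  -0.001]
 [ 0.24   0.971 -0.001]
 [ 0.    -0.001 -1.   ]]
[-0.32881402 -0.24610699  0.11073019]
[-0.32885175 -0.24595465  0.22573008]
```

Emit:
play_rows([
  {"dx": -0.03, "dy": -0.022, "dz": 0.01, "twist": 0.12, "fingers": 0.08},
  {"dx": -0.06, "dy": -0.045, "dz": 0.02, "twist": 0.24, "fingers": 0.07},
  {"dx": -0.09, "dy": -0.067, "dz": 0.03, "twist": 0.36, "fingers": 0.07},
  {"dx": -0.12, "dy": -0.09, "dz": 0.04, "twist": 0.48, "fingers": 0.07},
  {"dx": -0.15, "dy": -0.112, "dz": 0.05, "twist": 0.6, "fingers": 0.07},
  {"dx": -0.18, "dy": -0.134, "dz": 0.06, "twist": 0.72, "fingers": 0.07},
  {"dx": -0.21, "dy": -0.157, "dz": 0.07, "twist": 0.84, "fingers": 0.07},
  {"dx": -0.24, "dy": -0.18, "dz": 0.08, "twist": 0.96, "fingers": 0.07},
  {"dx": -0.27, "dy": -0.202, "dz": 0.09, "twist": 1.08, "fingers": 0.07},
  {"dx": -0.3, "dy": -0.225, "dz": 0.1, "twist": 1.2, "fingers": 0.07},
  {"dx": -0.329, "dy": -0.246, "dz": 0.11, "twist": 1.32, "fingers": 0.07},
  {"dx": -0.329, "dy": -0.246, "dz": 0.11, "twist": 1.328, "fingers": 0.07},
], squeeze=40)

```text
t: 1.15
position: [0.4068, 0.2601, 0.1192]
tcp_rot: [0.0, 0.711, 0.703, -0.001]
ft_force: [0.2, 0.5, -0.3]
gripper_width: 0.0699
gripper_force: 0.0
```

```bash
python3 - <<'E'
from plant import state,cams
import cv2,numpy as np
from scipy.spatial.transform import Rotation as R
s=state();M=R.from_quat(np.roll(s["tcp_rot"],-1)).as_matrix()
print(s["t"],s["position"],M.round(3).tolist(),s["gripper_width"],s["ft_force"])
i=cams.get_image("wrist");im=i["color"];f=192/np.tan(np.radians(i["vfov"]/2));m=np.array(i["mount"])
# overlay of estimated carton top
for c,z,col in((( .404,.264,.026,.041),.04,(0,255,0)),):
  pts=[]
  for a,b in((-1,-1),(1,-1),(1,1),(-1,1)):
    X=M.T@(np.array([c[0]+a*c[2],c[1]+b*c[3],z])-s["position"]);Y=m[:3,:3].T@(X-m[:3,3])
    th=np.arctan2(np.hypot(Y[0],Y[1]),Y[2]);u=Y[:2]/np.hypot(Y[0],Y[1])*th*f+[i["cx"],i["cy"]];pts.append(u)
  cv2.polylines(im,[np.array(pts).round().astype(int)],True,col,1)
cv2.imwrite("pics/w1.png",im)
E
```

```text
1.15 [0.40679619 0.26008988 0.11918276] [[0.012, 1.0, -0.001], [1.0, -0.012, -0.002], [-0.002, -0.001, -1.0]] 0.06990279190958062 [ 0.15006687  0.45843597 -0.30290574]
```

View pics/w1.png

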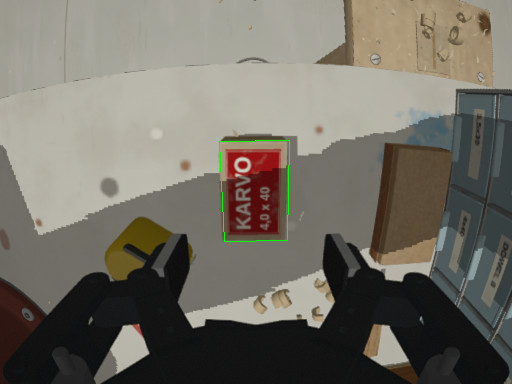

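Emit:
play_rows([
  {"dx": 0, "dy": 0, "dz": 0.02, "twist": 0, "fingers": 0.07},
  {"dx": 0, "dy": 0, "dz": 0.045, "twist": 0, "fingers": 0.07},
  {"dx": 0, "dy": 0, "dz": 0.07, "twist": 0, "fingers": 0.07},
  {"dx": 0, "dy": 0, "dz": 0.09, "twist": 0, "fingers": 0.07},
  {"dx": 0, "dy": 0, "dz": 0.105, "twist": 0, "fingers": 0.07},
  {"dx": 0, "dy": 0, "dz": 0.114, "twist": 0, "fingers": 0.07},
  {"dx": 0, "dy": 0, "dz": 0.114, "twist": 0, "fingers": 0.07},
  {"dx": 0, "dy": 0, "dz": 0.114, "twist": 0, "fingers": 0.045},
  {"dx": 0, "dy": 0, "dz": 0.114, "twist": 0, "fingers": 0.045},
  {"dx": 0, "dy": 0, "dz": 0.114, "twist": 0, "fingers": 0.04},
  {"dx": 0, "dy": 0, "dz": 0.114, "twist": 0, "fingers": 0.04},
  {"dx": 0, "dy": 0, "dz": 0.114, "twist": 0, "fingers": 0.04},
], squeeze=40)

```text
t: 2.2
position: [0.4052, 0.265, 0.0086]
tcp_rot: [0.0, 0.707, 0.707, 0.001]
ft_force: [-2.2, 1.0, 7.4]
gripper_width: 0.0512
gripper_force: 44.0
```

Emit:
play_rows([
  {"dx": 0, "dy": 0, "dz": -0.015, "twist": 0, "fingers": 0.04},
  {"dx": 0, "dy": 0, "dz": -0.045, "twist": 0, "fingers": 0.04},
  {"dx": 0, "dy": 0, "dz": -0.08, "twist": 0, "fingers": 0.04},
  {"dx": 0, "dy": 0, "dz": -0.11, "twist": 0, "fingers": 0.04},
  {"dx": -0.015, "dy": 0, "dz": -0.125, "twist": 0, "fingers": 0.04},
  {"dx": -0.04, "dy": 0.005, "dz": -0.13, "twist": -0.1, "fingers": 0.04},
  {"dx": -0.07, "dy": 0.01, "dz": -0.13, "twist": -0.2, "fingers": 0.04},
  {"dx": -0.1, "dy": 0.02, "dz": -0.13, "twist": -0.3, "fingers": 0.04},
  {"dx": -0.13, "dy": 0.03, "dz": -0.13, "twist": -0.4, "fingers": 0.04},
  {"dx": -0.16, "dy": 0.04, "dz": -0.13, "twist": -0.5, "fingers": 0.04},
  {"dx": -0.18, "dy": 0.045, "dz": -0.13, "twist": -0.55, "fingers": 0.04},
  {"dx": -0.18, "dy": 0.045, "dz": -0.13, "twist": -0.57, "fingers": 0.04},
])

```text
t: 3.2
position: [0.4503, 0.0811, 0.1372]
tcp_rot: [0.0, 0.48, 0.877, -0.001]
ft_force: [-0.2, 0.1, -4.6]
gripper_width: 0.0516
gripper_force: 43.8
```

```bash
cat >go.py <<'E'
import sys,numpy as np
from plant import state
from scipy.spatial.transform import Rotation as R
s=state();M=R.from_quat(np.roll(s["tcp_rot"],-1)).as_matrix()
print("t",s["t"],"pos",s["position"].round(4) if hasattr(s["position"],"round") else s["position"],"psi",np.arctan2(M[1,0],M[0,0]),"w",s["gripper_width"],"ft",np.round(s["ft_force"],1))
if len(sys.argv)>3: print("d",(M.T@(np.array(sys.argv[1:4],float)-s["position"])).round(4))
E
python3 go.py .486 -.085 .14
```

```text
t 3.2 pos [0.4503 0.0811 0.1372] psi 2.1400113236008576 w 0.05158635780606931 ft [-0.2  0.1 -4.6]
d [-0.1591 -0.0594 -0.0026]
```

Emit:
play_rows([
  {"dx": -0.02, "dy": -0.008, "dz": 0, "twist": -0.1, "fingers": 0.04},
  {"dx": -0.04, "dy": -0.015, "dz": 0, "twist": -0.21, "fingers": 0.04},
  {"dx": -0.06, "dy": -0.023, "dz": 0, "twist": -0.32, "fingers": 0.04},
  {"dx": -0.08, "dy": -0.03, "dz": 0, "twist": -0.43, "fingers": 0.04},
  {"dx": -0.1, "dy": -0.038, "dz": 0, "twist": -0.54, "fingers": 0.04},
  {"dx": -0.12, "dy": -0.045, "dz": 0, "twist": -0.65, "fingers": 0.04},
  {"dx": -0.14, "dy": -0.053, "dz": 0, "twist": -0.76, "fingers": 0.04},
  {"dx": -0.155, "dy": -0.058, "dz": 0, "twist": -0.87, "fingers": 0.04},
  {"dx": -0.16, "dy": -0.06, "dz": 0, "twist": -0.95, "fingers": 0.04},
  {"dx": -0.16, "dy": -0.06, "dz": 0, "twist": -0.96, "fingers": 0.04},
  {"dx": -0.16, "dy": -0.06, "dz": 0, "twist": -0.96, "fingers": 0.04},
])

```text
t: 4.12
position: [0.485, -0.0823, 0.137]
tcp_rot: [-0.0, 0.022, 1.0, 0.0]
ft_force: [0.4, 0.7, -4.1]
gripper_width: 0.0516
gripper_force: 43.8
```

```bash
python3 go.py .486 -.085 .14; python3 - <<'E'
from plant import cams
import cv2,numpy as np
from h import *
out=[]
for n in("scene","wrist"):
    im=cams.get_image(n)["color"]
    out.append(im)
p=[.486,-.085,-.04]
im=out[0]
for L in ([(-.055,.065,.074),(-.055,-.065,.074),(.105,-.065,.076),(.105,.065,.076)],[(-.065,.08,.07),(-.065,-.08,.07),(.239,-.08,.076),(.239,.08,.076)],[(-.055,.07,.006),(-.055,-.07,.006),(.055,-.07,.006),(.055,.07,.006)]):
    cv2.polylines(im,[proj("scene",place(p,np.array(L))).round().astype(int)],True,(0,255,0),1)
a=cv2.resize(im[150:330,225:425],(666,600),interpolation=cv2.INTER_CUBIC)
cv2.imwrite("pics/p2.png",a);cv2.imwrite("pics/w2.png",out[1])
E
```

```text
t 4.1167 pos [ 0.485  -0.0823  0.137 ] psi 3.0983493557079407 w 0.0515829967987891 ft [ 0.4  0.7 -4.1]
d [-0.0011 -0.0027 -0.003 ]
```

View pics/p2.png

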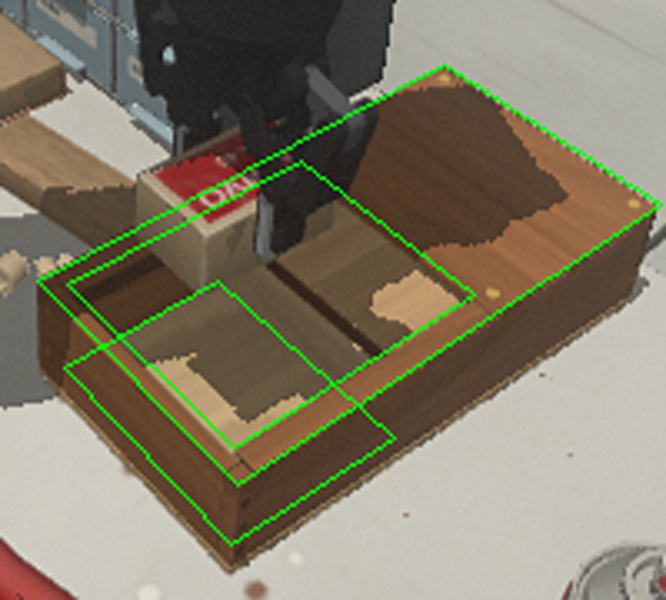

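View pics/w2.png

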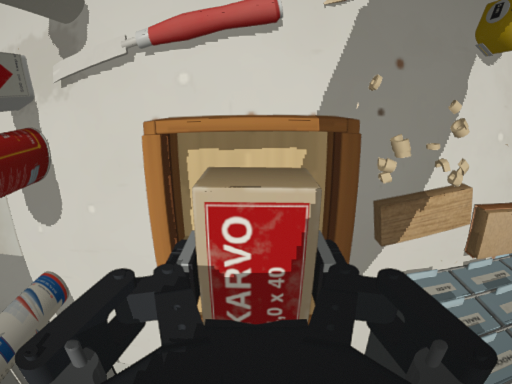

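Emit:
play_rows([
  {"dx": 0, "dy": -0.002, "dz": 0.01, "twist": 0, "fingers": 0.04},
  {"dx": 0, "dy": -0.003, "dz": 0.025, "twist": 0, "fingers": 0.04},
  {"dx": 0, "dy": -0.003, "dz": 0.04, "twist": 0, "fingers": 0.04},
  {"dx": 0, "dy": -0.003, "dz": 0.055, "twist": 0, "fingers": 0.04},
  {"dx": 0, "dy": -0.003, "dz": 0.07, "twist": 0, "fingers": 0.04},
  {"dx": 0, "dy": -0.003, "dz": 0.085, "twist": 0, "fingers": 0.04},
  {"dx": 0, "dy": -0.003, "dz": 0.1, "twist": 0, "fingers": 0.04},
  {"dx": 0, "dy": -0.003, "dz": 0.11, "twist": 0, "fingers": 0.04},
  {"dx": 0, "dy": -0.003, "dz": 0.115, "twist": 0, "fingers": 0.04},
  {"dx": 0, "dy": -0.003, "dz": 0.118, "twist": 0, "fingers": 0.04},
  {"dx": 0, "dy": -0.003, "dz": 0.118, "twist": 0, "fingers": 0.04},
])

```text
t: 5.13
position: [0.485, -0.0853, 0.019]
tcp_rot: [-0.0, 0.02, 1.0, 0.0]
ft_force: [0.1, -0.6, -3.7]
gripper_width: 0.0515
gripper_force: 43.8
```

Emit:
play_rows([
  {"dx": 0, "dy": 0, "dz": 0.001, "twist": 0, "fingers": 0.04},
  {"dx": 0, "dy": 0, "dz": 0.002, "twist": 0, "fingers": 0.04},
  {"dx": 0, "dy": 0, "dz": 0.003, "twist": 0, "fingers": 0.04},
  {"dx": 0, "dy": 0, "dz": 0.004, "twist": 0, "fingers": 0.04},
  {"dx": 0, "dy": 0, "dz": 0.004, "twist": 0, "fingers": 0.04},
])

```text
t: 5.55
position: [0.4852, -0.0856, 0.0153]
tcp_rot: [0.0, 0.02, 1.0, 0.0]
ft_force: [-0.3, 0.5, -4.3]
gripper_width: 0.0513
gripper_force: 43.8
```

Emit:
play_rows([
  {"dx": 0, "dy": 0, "dz": 0.0005, "twist": 0, "fingers": 0.04},
  {"dx": 0, "dy": 0, "dz": 0.001, "twist": 0, "fingers": 0.04},
  {"dx": 0, "dy": 0, "dz": 0.0015, "twist": 0, "fingers": 0.04},
  {"dx": 0, "dy": 0, "dz": 0.0015, "twist": 0, "fingers": 0.04},
])

```text
t: 5.88
position: [0.4853, -0.0856, 0.0145]
tcp_rot: [0.0, 0.02, 1.0, -0.0]
ft_force: [-3.5, 0.4, 5.8]
gripper_width: 0.0512
gripper_force: 44.7
```

Contact with the floor (weight gone, +5.8 N). Release and rise.

Emit:
play_rows([
  {"dx": 0, "dy": 0, "dz": 0, "twist": 0, "fingers": 0.066},
  {"dx": 0, "dy": 0, "dz": 0, "twist": 0, "fingers": 0.066},
  {"dx": 0, "dy": 0, "dz": 0, "twist": 0, "fingers": 0.066},
  {"dx": 0, "dy": 0, "dz": 0, "twist": 0, "fingers": 0.066},
  {"dx": 0, "dy": 0, "dz": -0.01, "twist": 0, "fingers": 0.066},
  {"dx": 0, "dy": 0, "dz": -0.03, "twist": 0, "fingers": 0.066},
  {"dx": 0, "dy": 0, "dz": -0.05, "twist": 0, "fingers": 0.066},
  {"dx": 0, "dy": 0, "dz": -0.08, "twist": 0, "fingers": 0.066},
  {"dx": 0, "dy": 0, "dz": -0.11, "twist": 0, "fingers": 0.0},
  {"dx": 0, "dy": 0, "dz": -0.12, "twist": 0, "fingers": 0.0},
  {"dx": 0, "dy": 0, "dz": -0.12, "twist": 0, "fingers": 0.0},
  {"dx": 0, "dy": 0, "dz": -0.12, "twist": 0, "fingers": 0.0},
])

```text
t: 6.88
position: [0.4855, -0.0859, 0.1341]
tcp_rot: [0.0, 0.02, 1.0, -0.0]
ft_force: [-0.1, -0.1, -0.7]
gripper_width: 0.0177
gripper_force: 0.0
```

```bash
python3 go.py .562 -.088 .085; python3 - <<'E'
from plant import cams
import cv2
cv2.imwrite("pics/w3.png",cams.get_image("wrist")["color"])
E
```

```text
t 6.8833 pos [ 0.4855 -0.0859  0.1341] psi 3.100674773132802 w 0.017704749816510844 ft [-0.1 -0.1 -0.7]
d [-0.0765  0.001   0.0492]
```

View pics/w3.png

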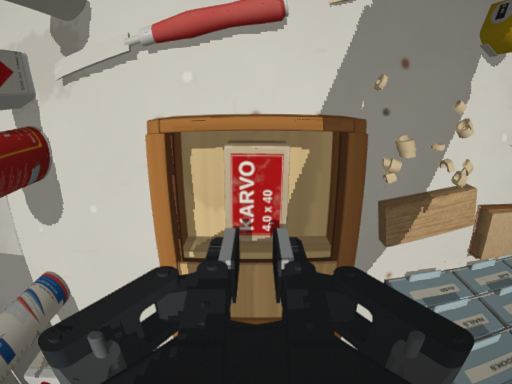

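Emit:
play_rows([
  {"dx": -0.02, "dy": 0, "dz": 0, "twist": 0, "fingers": 0},
  {"dx": -0.05, "dy": 0.001, "dz": 0, "twist": 0, "fingers": 0},
  {"dx": -0.0765, "dy": 0.001, "dz": 0, "twist": 0, "fingers": 0},
  {"dx": -0.0765, "dy": 0.001, "dz": 0.01, "twist": 0, "fingers": 0},
  {"dx": -0.0765, "dy": 0.001, "dz": 0.03, "twist": 0, "fingers": 0},
  {"dx": -0.0765, "dy": 0.001, "dz": 0.045, "twist": 0, "fingers": 0},
  {"dx": -0.0765, "dy": 0.001, "dz": 0.055, "twist": 0, "fingers": 0},
  {"dx": -0.0765, "dy": 0.001, "dz": 0.06, "twist": 0, "fingers": 0},
  {"dx": -0.0765, "dy": 0.001, "dz": 0.062, "twist": 0, "fingers": 0},
  {"dx": -0.0765, "dy": 0.001, "dz": 0.062, "twist": 0, "fingers": 0},
  {"dx": -0.0765, "dy": 0.001, "dz": 0.062, "twist": 0, "fingers": 0},
  {"dx": -0.0765, "dy": 0.001, "dz": 0.062, "twist": 0, "fingers": 0},
])

```text
t: 7.93
position: [0.5622, -0.0879, 0.0728]
tcp_rot: [0.001, 0.02, 1.0, -0.0]
ft_force: [0.3, -0.2, -0.7]
gripper_width: 0.0001
gripper_force: 0.0
```

Emit:
play_rows([
  {"dx": 0, "dy": 0, "dz": 0.001, "twist": 0, "fingers": 0},
  {"dx": 0, "dy": 0, "dz": 0.002, "twist": 0, "fingers": 0},
  {"dx": 0, "dy": 0, "dz": 0.003, "twist": 0, "fingers": 0},
  {"dx": 0, "dy": 0, "dz": 0.004, "twist": 0, "fingers": 0},
  {"dx": 0, "dy": 0, "dz": 0.004, "twist": 0, "fingers": 0},
])

```text
t: 8.35
position: [0.5615, -0.0876, 0.0675]
tcp_rot: [-0.0, 0.02, 1.0, 0.0]
ft_force: [0.3, 0.2, -0.2]
gripper_width: -0.0
gripper_force: 0.0
```

Emit:
play_rows([
  {"dx": 0, "dy": 0, "dz": 0.0005, "twist": 0, "fingers": 0},
  {"dx": 0, "dy": 0, "dz": 0.001, "twist": 0, "fingers": 0},
  {"dx": 0, "dy": 0, "dz": 0.001, "twist": 0, "fingers": 0},
])

```text
t: 8.6
position: [0.5616, -0.0876, 0.0666]
tcp_rot: [-0.0, 0.02, 1.0, 0.0]
ft_force: [0.2, -0.3, -0.2]
gripper_width: -0.0003
gripper_force: 0.0
```

Emit:
play_rows([
  {"dx": 0, "dy": 0, "dz": 0.0004, "twist": 0, "fingers": 0},
  {"dx": 0, "dy": 0, "dz": 0.0008, "twist": 0, "fingers": 0},
  {"dx": 0, "dy": 0, "dz": 0.0012, "twist": 0, "fingers": 0},
  {"dx": 0, "dy": 0, "dz": 0.0012, "twist": 0, "fingers": 0},
])

```text
t: 8.93
position: [0.5616, -0.0876, 0.0655]
tcp_rot: [-0.0, 0.02, 1.0, 0.0]
ft_force: [0.1, -1.0, 0.8]
gripper_width: -0.0002
gripper_force: 0.0
```

Emit:
play_rows([
  {"dx": 0, "dy": 0, "dz": 0.0004, "twist": 0, "fingers": 0},
  {"dx": 0, "dy": 0, "dz": 0.0008, "twist": 0, "fingers": 0},
  {"dx": 0, "dy": 0, "dz": 0.0012, "twist": 0, "fingers": 0},
  {"dx": 0, "dy": 0, "dz": 0.0012, "twist": 0, "fingers": 0},
])

```text
t: 9.27
position: [0.5617, -0.0876, 0.0645]
tcp_rot: [0.0, 0.02, 1.0, 0.0]
ft_force: [-0.1, -0.3, 0.9]
gripper_width: -0.0001
gripper_force: 0.3
```

Emit:
play_rows([
  {"dx": 0, "dy": 0, "dz": 0.0004, "twist": 0, "fingers": 0},
  {"dx": 0, "dy": 0, "dz": 0.0008, "twist": 0, "fingers": 0},
  {"dx": 0, "dy": 0, "dz": 0.0012, "twist": 0, "fingers": 0},
  {"dx": 0, "dy": 0, "dz": 0.0012, "twist": 0, "fingers": 0},
])

```text
t: 9.6
position: [0.5617, -0.0877, 0.0643]
tcp_rot: [0.0, 0.02, 1.0, -0.0]
ft_force: [-4.8, 1.6, 9.3]
gripper_width: -0.0003
gripper_force: 5.0
```

Emit:
play_rows([
  {"dx": 0, "dy": 0, "dz": 0.0004, "twist": 0, "fingers": 0},
  {"dx": 0, "dy": 0, "dz": 0.0008, "twist": 0, "fingers": 0},
  {"dx": 0, "dy": 0, "dz": 0.0008, "twist": 0, "fingers": 0},
])

```text
t: 9.85
position: [0.5619, -0.0877, 0.0642]
tcp_rot: [0.0, 0.02, 1.0, -0.0]
ft_force: [-6.0, 2.1, 16.1]
gripper_width: 0.0
gripper_force: 7.7
```

Emit:
play_rows([
  {"dx": 0.001, "dy": 0, "dz": 0.0002, "twist": 0, "fingers": 0},
  {"dx": 0.003, "dy": 0, "dz": 0.0002, "twist": 0, "fingers": 0},
  {"dx": 0.005, "dy": 0, "dz": 0.0002, "twist": 0, "fingers": 0},
  {"dx": 0.007, "dy": 0, "dz": 0.0002, "twist": 0, "fingers": 0},
  {"dx": 0.009, "dy": 0, "dz": 0.0002, "twist": 0, "fingers": 0},
  {"dx": 0.01, "dy": 0, "dz": 0.0002, "twist": 0, "fingers": 0},
])

```text
t: 10.35
position: [0.5541, -0.088, 0.0644]
tcp_rot: [0.003, 0.02, 1.0, -0.001]
ft_force: [5.0, 0.9, 7.6]
gripper_width: 0.0001
gripper_force: 3.8
```

Emit:
play_rows([
  {"dx": 0, "dy": 0, "dz": 0.0005, "twist": 0, "fingers": 0},
  {"dx": 0, "dy": 0, "dz": 0.001, "twist": 0, "fingers": 0},
  {"dx": 0, "dy": 0, "dz": 0.001, "twist": 0, "fingers": 0},
])

```text
t: 10.6
position: [0.5541, -0.088, 0.0642]
tcp_rot: [0.003, 0.02, 1.0, -0.001]
ft_force: [0.2, 1.8, 16.2]
gripper_width: -0.0002
gripper_force: 7.9
```

Emit:
play_rows([
  {"dx": 0.001, "dy": 0, "dz": 0.0003, "twist": 0, "fingers": 0},
  {"dx": 0.003, "dy": 0, "dz": 0.0006, "twist": 0, "fingers": 0},
  {"dx": 0.005, "dy": 0, "dz": 0.0009, "twist": 0, "fingers": 0},
  {"dx": 0.007, "dy": 0, "dz": 0.001, "twist": 0, "fingers": 0},
  {"dx": 0.009, "dy": 0, "dz": 0.001, "twist": 0, "fingers": 0},
])

```text
t: 11.02
position: [0.547, -0.0878, 0.0643]
tcp_rot: [0.005, 0.02, 1.0, -0.001]
ft_force: [7.1, 2.3, 16.1]
gripper_width: -0.0001
gripper_force: 8.5
```

```bash
cat >edge.py <<'E'
# lid front edge: intensity profile along the case x axis on the lid plane (scene and side cameras), vs start picture
from plant import cams,state
from h import *
import cv2
s=state();print(np.round(s["position"],4),np.round(s["ft_force"],1))
p=[.486,-.085,-.04];z=.064
now=cams.get_image("scene")["color"]
for y in(-.05,-.035,.035):
  xs=np.arange(-.05,.1,.002);uv=proj("scene",place(p,np.c_[xs,0*xs+y,0*xs+z])).astype(np.float32)
  for im in(d0["scene"]["color"],now):
    v=cv2.remap(cv2.cvtColor(im,6),uv[None,:,0],uv[None,:,1],1)[0]
    print(y,' '.join(map(str,v)))
E
python3 edge.py
```

```text
[ 0.547  -0.0878  0.0643] [ 7.1  2.3 16.1]
-0.05 132 131 132 131 128 130 132 135 134 135 138 141 141 143 143 141 141 141 141 140 140 140 141 141 140 140 139 139 140 140 141 140 124 100 97 91 90 92 95 99 99 96 97 108 141 152 115 52 41 43 64 95 134 136 134 134 134 134 134 134 133 135 136 135 135 134 133 134 135 134 134 135 136 135 135 136
-0.05 87 89 89 88 88 88 88 88 88 87 87 88 89 88 89 83 88 87 86 86 85 84 85 85 83 83 82 84 85 83 85 87 118 122 115 110 109 110 116 118 119 116 96 89 94 94 82 89 136 165 161 161 161 161 161 162 160 161 160 162 162 162 129 86 86 85 87 87 87 87 90 86 87 88 88 83
-0.035 141 140 139 139 139 139 138 139 139 140 140 138 139 140 139 138 139 138 139 139 138 137 137 137 136 137 139 137 138 137 138 137 117 94 96 90 89 92 94 95 96 96 96 112 147 151 113 51 39 41 60 85 123 134 131 131 131 131 132 132 132 133 132 132 131 132 133 132 132 134 133 133 132 133 134 134
-0.035 175 175 172 174 171 168 170 167 169 167 165 167 166 163 166 167 162 163 160 161 159 162 163 161 160 161 157 158 157 155 156 156 156 156 154 152 153 154 141 119 114 113 115 104 92 91 77 88 131 162 156 158 157 158 158 159 159 161 150 93 83 86 85 84 85 86 87 86 85 87 87 86 85 85 85 84
0.035 53 55 53 52 52 52 53 53 55 52 53 51 50 51 49 53 50 49 52 51 51 54 52 51 53 52 50 54 52 51 53 53 53 52 54 56 68 87 93 94 94 93 95 116 143 148 98 41 41 43 61 92 131 137 135 136 135 136 133 134 134 135 135 133 134 132 135 133 134 134 133 132 133 135 133 132
0.035 62 62 62 61 60 60 61 61 61 60 61 61 58 58 58 58 57 60 58 59 59 58 59 59 59 59 58 59 60 60 60 59 60 61 58 64 82 86 83 83 86 85 87 90 93 91 79 85 83 86 87 86 86 86 83 85 85 85 85 85 82 86 80 58 40 37 46 38 36 39 39 37 34 36 38 41
```

Emit:
play_rows([
  {"dx": -0.001, "dy": 0, "dz": -0.002, "twist": 0, "fingers": 0},
  {"dx": -0.002, "dy": 0, "dz": -0.008, "twist": 0, "fingers": 0},
  {"dx": -0.01, "dy": 0, "dz": -0.008, "twist": 0, "fingers": 0},
  {"dx": -0.02, "dy": 0, "dz": -0.008, "twist": 0, "fingers": 0},
  {"dx": -0.02, "dy": 0, "dz": -0.006, "twist": 0, "fingers": 0},
  {"dx": -0.02, "dy": 0, "dz": -0.0045, "twist": 0, "fingers": 0},
  {"dx": -0.02, "dy": 0, "dz": -0.0035, "twist": 0, "fingers": 0},
  {"dx": -0.02, "dy": 0, "dz": -0.003, "twist": 0, "fingers": 0},
  {"dx": -0.02, "dy": 0, "dz": -0.0025, "twist": 0, "fingers": 0},
  {"dx": -0.02, "dy": 0, "dz": -0.002, "twist": 0, "fingers": 0},
  {"dx": -0.02, "dy": 0, "dz": -0.002, "twist": 0, "fingers": 0},
])

```text
t: 11.98
position: [0.563, -0.0877, 0.0641]
tcp_rot: [0.001, 0.02, 1.0, -0.0]
ft_force: [-5.2, 2.2, 17.6]
gripper_width: -0.0004
gripper_force: 9.0
```

Emit:
play_rows([
  {"dx": 0.001, "dy": 0, "dz": 0.0003, "twist": 0, "fingers": 0},
  {"dx": 0.002, "dy": 0, "dz": 0.0008, "twist": 0, "fingers": 0},
  {"dx": 0.004, "dy": 0, "dz": 0.0012, "twist": 0, "fingers": 0},
  {"dx": 0.006, "dy": 0, "dz": 0.0014, "twist": 0, "fingers": 0},
  {"dx": 0.008, "dy": 0, "dz": 0.0014, "twist": 0, "fingers": 0},
])

```text
t: 12.4
position: [0.5581, -0.0876, 0.0642]
tcp_rot: [0.004, 0.02, 1.0, -0.0]
ft_force: [7.3, 4.8, 17.1]
gripper_width: 0.0001
gripper_force: 8.5
```

Emit:
play_rows([
  {"dx": 0.002, "dy": 0, "dz": 0, "twist": 0, "fingers": 0},
  {"dx": 0.004, "dy": 0, "dz": 0, "twist": 0, "fingers": 0},
  {"dx": 0.006, "dy": 0, "dz": 0, "twist": 0, "fingers": 0},
  {"dx": 0.008, "dy": 0, "dz": 0, "twist": 0, "fingers": 0},
  {"dx": 0.01, "dy": 0, "dz": 0, "twist": 0, "fingers": 0},
  {"dx": 0.012, "dy": 0, "dz": 0, "twist": 0, "fingers": 0},
])

```text
t: 12.9
position: [0.5462, -0.0872, 0.0642]
tcp_rot: [0.004, 0.02, 1.0, -0.0]
ft_force: [6.7, 4.1, 17.9]
gripper_width: 0.0001
gripper_force: 8.7
```

Emit:
play_rows([
  {"dx": 0.002, "dy": 0, "dz": 0, "twist": 0, "fingers": 0},
  {"dx": 0.004, "dy": 0, "dz": 0, "twist": 0, "fingers": 0},
  {"dx": 0.006, "dy": 0, "dz": 0, "twist": 0, "fingers": 0},
  {"dx": 0.008, "dy": 0, "dz": 0, "twist": 0, "fingers": 0},
  {"dx": 0.01, "dy": 0, "dz": 0, "twist": 0, "fingers": 0},
  {"dx": 0.012, "dy": 0, "dz": 0, "twist": 0, "fingers": 0},
  {"dx": 0.014, "dy": 0, "dz": 0, "twist": 0, "fingers": 0},
  {"dx": 0.016, "dy": 0, "dz": 0, "twist": 0, "fingers": 0},
])

```text
t: 13.57
position: [0.5303, -0.0866, 0.0643]
tcp_rot: [0.004, 0.02, 1.0, -0.0]
ft_force: [6.9, 4.3, 17.0]
gripper_width: -0.0002
gripper_force: 9.0
```

```bash
python3 edge.py | sed -n '1p;3p;5p;7p'
```

```text
[ 0.5303 -0.0866  0.0643] [ 6.9  4.3 17. ]
-0.05 88 88 88 88 86 87 88 88 88 89 87 87 88 88 88 82 88 85 87 86 85 85 85 84 84 82 78 77 77 76 72 111 151 162 159 159 160 161 161 160 160 159 159 161 162 159 160 160 162 162 162 162 158 128 86 82 84 88 84 87 87 87 87 87 85 84 81 81 95 127 152 150 148 148 149 148
-0.035 172 174 170 173 171 167 170 165 167 164 164 166 165 162 164 164 160 162 161 161 161 162 160 159 158 159 157 159 133 83 87 105 150 159 157 157 157 157 157 157 155 157 156 159 156 159 156 157 156 158 147 87 83 85 86 86 86 86 86 86 86 86 86 87 86 85 86 86 85 80 135 163 162 161 161 163
0.035 59 60 58 61 59 59 58 60 59 58 61 61 58 59 58 58 60 58 59 60 59 58 58 58 59 59 58 58 62 61 68 82 86 83 86 85 87 85 85 86 85 83 85 83 85 84 84 85 86 84 83 83 84 79 45 43 54 48 38 36 39 41 36 35 38 39 36 35 35 37 35 36 38 37 39 36
```

Emit:
play_rows([
  {"dx": 0.002, "dy": 0, "dz": 0, "twist": 0, "fingers": 0},
  {"dx": 0.004, "dy": 0, "dz": 0, "twist": 0, "fingers": 0},
  {"dx": 0.006, "dy": 0, "dz": 0, "twist": 0, "fingers": 0},
  {"dx": 0.008, "dy": 0, "dz": 0, "twist": 0, "fingers": 0},
  {"dx": 0.01, "dy": 0, "dz": 0, "twist": 0, "fingers": 0},
  {"dx": 0.012, "dy": 0, "dz": 0, "twist": 0, "fingers": 0},
  {"dx": 0.014, "dy": 0, "dz": 0, "twist": 0, "fingers": 0},
  {"dx": 0.016, "dy": 0, "dz": 0, "twist": 0, "fingers": 0},
  {"dx": 0.018, "dy": 0, "dz": 0, "twist": 0, "fingers": 0},
])

```text
t: 14.37
position: [0.5123, -0.0859, 0.0643]
tcp_rot: [0.004, 0.02, 1.0, -0.0]
ft_force: [6.9, 4.4, 19.3]
gripper_width: 0.0
gripper_force: 9.4
```

Emit:
play_rows([
  {"dx": 0.002, "dy": 0, "dz": -0.0001, "twist": 0, "fingers": 0},
  {"dx": 0.004, "dy": 0, "dz": -0.0001, "twist": 0, "fingers": 0},
  {"dx": 0.006, "dy": 0, "dz": -0.0001, "twist": 0, "fingers": 0},
  {"dx": 0.008, "dy": 0, "dz": -0.0001, "twist": 0, "fingers": 0},
  {"dx": 0.01, "dy": 0, "dz": -0.0001, "twist": 0, "fingers": 0},
  {"dx": 0.012, "dy": 0, "dz": -0.0002, "twist": 0, "fingers": 0},
  {"dx": 0.014, "dy": 0, "dz": -0.0002, "twist": 0, "fingers": 0},
  {"dx": 0.016, "dy": 0, "dz": -0.0002, "twist": 0, "fingers": 0},
  {"dx": 0.018, "dy": 0, "dz": -0.0002, "twist": 0, "fingers": 0},
])

```text
t: 15.12
position: [0.4942, -0.0852, 0.0643]
tcp_rot: [0.004, 0.02, 1.0, -0.0]
ft_force: [7.8, 3.7, 18.2]
gripper_width: -0.0003
gripper_force: 9.2
```

Emit:
play_rows([
  {"dx": 0.002, "dy": 0, "dz": 0, "twist": 0, "fingers": 0},
  {"dx": 0.004, "dy": 0, "dz": 0, "twist": 0, "fingers": 0},
  {"dx": 0.006, "dy": 0, "dz": 0, "twist": 0, "fingers": 0},
  {"dx": 0.008, "dy": 0, "dz": 0, "twist": 0, "fingers": 0},
  {"dx": 0.01, "dy": 0, "dz": 0, "twist": 0, "fingers": 0},
  {"dx": 0.012, "dy": 0, "dz": 0, "twist": 0, "fingers": 0},
])

```text
t: 15.62
position: [0.4823, -0.0848, 0.0644]
tcp_rot: [0.004, 0.02, 1.0, -0.0]
ft_force: [7.2, 4.4, 18.3]
gripper_width: -0.0002
gripper_force: 9.4
```

Emit:
play_rows([
  {"dx": 0.002, "dy": 0, "dz": 0, "twist": 0, "fingers": 0},
  {"dx": 0.004, "dy": 0, "dz": 0, "twist": 0, "fingers": 0},
  {"dx": 0.006, "dy": 0, "dz": 0, "twist": 0, "fingers": 0},
  {"dx": 0.008, "dy": 0, "dz": 0, "twist": 0, "fingers": 0},
  {"dx": 0.01, "dy": 0, "dz": 0, "twist": 0, "fingers": 0},
  {"dx": 0.012, "dy": 0, "dz": 0, "twist": 0, "fingers": 0},
  {"dx": 0.0135, "dy": 0, "dz": 0, "twist": 0, "fingers": 0},
])

```text
t: 16.2
position: [0.4688, -0.0843, 0.0644]
tcp_rot: [0.004, 0.02, 1.0, -0.001]
ft_force: [6.6, 4.2, 19.2]
gripper_width: 0.0001
gripper_force: 9.7
```

Emit:
play_rows([
  {"dx": 0.001, "dy": 0, "dz": 0, "twist": 0, "fingers": 0},
  {"dx": 0.002, "dy": 0, "dz": 0, "twist": 0, "fingers": 0},
  {"dx": 0.003, "dy": 0, "dz": 0, "twist": 0, "fingers": 0},
  {"dx": 0.004, "dy": 0, "dz": 0, "twist": 0, "fingers": 0},
])

```text
t: 16.53
position: [0.4648, -0.0842, 0.0644]
tcp_rot: [0.004, 0.02, 1.0, -0.001]
ft_force: [8.6, 4.0, 19.5]
gripper_width: -0.0002
gripper_force: 9.8
```

Emit:
play_rows([
  {"dx": 0.001, "dy": 0, "dz": 0, "twist": 0, "fingers": 0},
  {"dx": 0.002, "dy": 0, "dz": 0, "twist": 0, "fingers": 0},
  {"dx": 0.003, "dy": 0, "dz": 0, "twist": 0, "fingers": 0},
])

```text
t: 16.78
position: [0.4618, -0.0841, 0.0644]
tcp_rot: [0.004, 0.02, 1.0, -0.001]
ft_force: [7.1, 4.6, 19.3]
gripper_width: 0.0
gripper_force: 9.8
```

```bash
python3 go.py; cat >edge2.py <<'E'
from plant import cams
from h import *
import cv2
p=[.486,-.085,-.04]
now=cams.get_image("scene")["color"]
for y in(-.055,-.035,.035,.05):
  xs=np.arange(-.07,-.03,.001);uv=proj("scene",place(p,np.c_[xs,0*xs+y,0*xs+.064])).astype(np.float32)
  print(y,' '.join(map(str,cv2.remap(cv2.cvtColor(now,6),uv[None,:,0],uv[None,:,1],1)[0])))
E
python3 edge2.py
```

```text
t 16.7833 pos [ 0.4618 -0.0841  0.0644] psi 3.1014447894704325 w 3.4273737613817236e-05 ft [ 7.1  4.6 19.3]
-0.055 77 80 80 79 77 74 74 86 108 112 109 107 106 103 99 101 113 135 159 164 162 162 162 162 161 161 162 162 162 163 162 162 161 161 161 161 161 162 162 161 161
-0.035 77 79 79 78 77 76 75 86 107 113 111 109 107 103 99 100 106 121 148 161 159 157 158 159 159 159 160 160 159 160 160 157 157 159 159 158 159 159 159 158 159
0.035 68 77 75 74 74 73 76 86 102 108 107 106 104 103 101 98 93 82 78 81 85 84 90 109 104 82 81 82 84 84 84 84 85 85 86 86 85 84 85 86 85
0.05 59 58 58 58 57 58 59 60 62 58 56 56 56 56 56 55 55 68 79 84 87 86 85 85 84 83 83 83 83 84 84 84 85 86 85 83 82 82 83 84 83
```

Emit:
play_rows([
  {"dx": 0.001, "dy": 0, "dz": 0, "twist": 0, "fingers": 0},
  {"dx": 0.002, "dy": 0, "dz": 0, "twist": 0, "fingers": 0},
])

```text
t: 17.0
position: [0.4604, -0.0842, 0.0644]
tcp_rot: [0.005, 0.02, 1.0, -0.001]
ft_force: [10.3, 2.8, 17.1]
gripper_width: -0.0002
gripper_force: 8.2
```

Fx has risen to 10.3 N and motion lags: probably the front wall. A bit further.

Emit:
play_rows([
  {"dx": 0.001, "dy": 0, "dz": 0.0001, "twist": 0, "fingers": 0},
  {"dx": 0.002, "dy": 0, "dz": 0.0002, "twist": 0, "fingers": 0},
  {"dx": 0.003, "dy": 0, "dz": 0.0003, "twist": 0, "fingers": 0},
  {"dx": 0.004, "dy": 0, "dz": 0.0003, "twist": 0, "fingers": 0},
])

```text
t: 17.33
position: [0.4568, -0.0845, 0.0644]
tcp_rot: [0.005, 0.02, 1.0, -0.001]
ft_force: [10.5, 0.7, 16.6]
gripper_width: -0.0004
gripper_force: 8.6
```

Emit:
play_rows([
  {"dx": 0.004, "dy": 0, "dz": -0.002, "twist": 0, "fingers": 0},
  {"dx": 0.004, "dy": 0, "dz": -0.005, "twist": 0, "fingers": 0},
  {"dx": 0.004, "dy": 0, "dz": -0.02, "twist": 0, "fingers": 0},
  {"dx": 0.004, "dy": 0, "dz": -0.05, "twist": 0, "fingers": 0},
  {"dx": 0.004, "dy": 0, "dz": -0.08, "twist": 0, "fingers": 0},
  {"dx": 0.004, "dy": 0, "dz": -0.12, "twist": 0, "fingers": 0},
  {"dx": 0.004, "dy": 0, "dz": -0.15, "twist": 0, "fingers": 0},
  {"dx": 0.004, "dy": 0, "dz": -0.15, "twist": 0, "fingers": 0},
])

```text
t: 18.0
position: [0.4498, -0.0839, 0.2164]
tcp_rot: [0.003, 0.02, 1.0, -0.001]
ft_force: [0.9, 0.6, -0.3]
gripper_width: 0.0001
gripper_force: 0.0
```

```bash
python3 go.py; python3 edge2.py; python3 - <<'E'
from plant import cams
import cv2,numpy as np
a=cams.get_image("scene")["color"][150:330,225:425];b=cams.get_image("wrist")["color"][60:330,110:410]
cv2.imwrite("pics/f.png",np.hstack([cv2.resize(a,(400,360),interpolation=2),cv2.resize(b,(400,360),interpolation=2)]))
E
```

```text
t 18.0 pos [ 0.4498 -0.0839  0.2164] psi 3.1007504918694764 w 6.559620390092639e-05 ft [ 0.9  0.6 -0.3]
-0.055 76 78 79 76 73 71 71 82 103 108 106 103 101 98 95 96 107 128 153 157 154 153 153 154 155 155 155 155 155 155 155 156 155 155 155 155 155 156 157 156 155
-0.035 73 75 76 76 74 72 73 84 103 108 105 104 103 99 95 96 103 118 144 156 154 152 152 153 153 153 153 153 153 154 154 152 153 155 154 153 154 154 153 153 154
0.035 73 74 73 72 71 70 73 83 98 103 103 102 100 96 94 94 102 119 140 154 158 157 157 157 156 156 155 155 155 155 157 157 156 155 156 156 156 156 157 156 157
0.05 62 72 73 71 70 69 74 87 101 102 101 101 100 97 95 94 92 104 107 102 88 77 76 77 77 78 79 79 79 79 80 80 81 82 81 81 81 81 81 80 80
```

View pics/f.png

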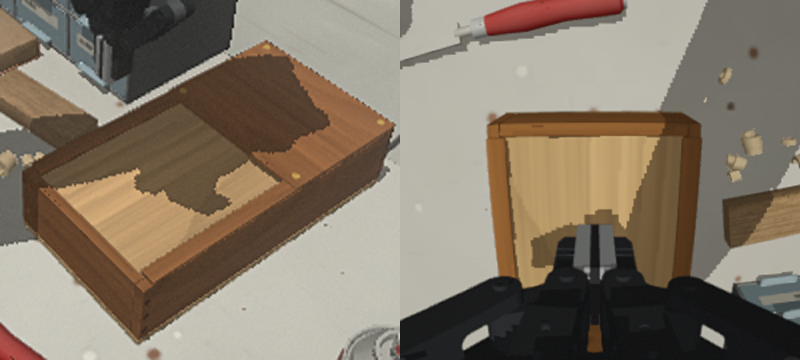

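Both views show the lid closed against the front wall with no gap at the front edge (about y = 135 px in the wrist half of the picture). The arm is clear of everything.

```bash
python3 -c "
from plant import manip
print(manip.close_job())"
```

```text
the job is handed in; nothing more can be done
None
```

The carton is flat in the front compartment and the lid is shut against the front wall; it never read above about 20 N at the readings between moves. The job was handed in at about 18 s, and no verdict came back.

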